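# Index the filter slide under its dust cover

## Robot

A 7-joint arm with a two-finger parallel gripper is mounted at the origin on a cart in front of the work surface, level with it; the furniture and walls round the work are solid. World frame = base frame: x ahead of the robot, y to its left, z up, the work surface at z = 0. Lengths are in m, angles in rad, forces in N, time in s.
With the tool pointing down it reaches from about 0.4 to 0.875 m from the base axis. Payload 19.3 kg.
Tool frame: the origin (TCP) lies between the finger pads; the fingertips stand bot.tcp_to_tips ahead of it and the grasp point (between the pads) lies 3 mm ahead of it (bot.tcp_to_tips is the distance from the TCP to the fingertips, in m); x points along the fingers, y is the direction in which the jaws open and shut, and the axes are right-handed (so a half turn about x gives the same grasp; the last joint's range is limited). The gripper opens to 85 mm and grips with 20 to 120 N. Pads are 22 mm wide; open, the fingers measure 114 mm over their backs; the gripper's body (76 mm by 85 mm) begins 54 mm behind the grasp point. The pads swing forward as they close: fully open they stand 13 mm farther back than shut.
Start: joints at [1.095, 0.521, -0.036, 1.599, 0.021, 1.021, -0.113], TCP at [0.247, -0.574, 0.253] pointing down, gripper open.
Joint ranges: [-2.91, 2.91], [-0.3, 2.13], [-1.5, 1.42], [0.17, 2.43], [-1.26, 4.41], [0.16, 1.93], [-2.52, 2.52]. Speed limits (rad/s): [1.89, 1.89, 2.39, 2.39, 3.01, 3.01, 3.01].

## Interface

Orientations are given as [roll, pitch, yaw] about the fixed x, y, z axes, in that order (R = Rz(yaw) Ry(pitch) Rx(roll)).
In Python, from workcell import bot, eyes gives the robot as it stands. The module is installed in compiled form; this text tells all that it offers.
- The arm moves only by the tool step_arm, never from a script. Its argument "targets" is a list that holds one entry, the list of rows, each a list of 7 numbers: the shift along the tool's x, y, z in cm, then the turn, a rotation vector about the tool's x, y, z in rad, then the opening, from 0 (shut) to 1 (fully open). A call has 1 to 10 rows; each row is the pose to reach, as a shift and turn from the pose measured when the call began, along the tool's axes at that moment; what a row does not reach only later rows make up. A row lasts 1/10 s, in which the tool goes at most 50 mm and 8.59 degrees, less where a joint would pass 70% of its speed; a pose out of reach is approached as far as the arm can. A call with a gripper value outside its range is refused whole. The fingers move at their own pace and stop on an object; "grip_force" is the grip in N (left out, the last holds). Time passes only in rows, so rows that repeat a pose let the fingers close. It gives the time, the measured TCP pose, the force and the opening at its end, in the units of the state.
- bot.observe(): the state, without advancing time (a new reading comes with each control period).
- eyes.grab_frame(name): name is "scene" or "top" or "wrist"; returns the picture (384x512x3 uint8, red, green, blue); there is no depth.
- eyes.get_calibration(name): a dict with "fx", "fy", "cx", "cy" (pixels), "camera_from_world" (4x4, takes a point from world to camera coordinates); the wrist camera has in their place "hand_eye" (4x4, takes a point from camera to tool coordinates, whose origin is the TCP and whose axes are the tool frame's). Camera axes: x right, y down, z forward; pixel columns grow to the right and rows downward; lengths in m; the calibration is good to about 2 mm. A picture is of the moment at which its call begins: read the wrist's pose just before it. get_calibration takes no time and is no camera call.
- bot.job_done(): hands the job in, once; it reports no verdict.
The state is a dict: "clock": time; "qpos": joint angles; "qd": joint speeds; "joint_efforts": joint torques, N m; "position": TCP position; "tool_rot": TCP orientation; "force": force on the tool from outside, world axes, zero at the start; "moment": the same for the moment, N m; "grip_width": finger opening in m.
Only numpy, scipy, OpenCV 4.12 (cv2) and the standard library are available. Lean on these libraries where they do the work, as an engineer would, in place of code of your own. Each camera call takes 0.05 s, during which the arm holds its last target.

## Task

Lift the loose white cover off the filter reader by its knob and set it down, knob up, flat on free worktop beside the reader; do not drop it, and leave the other things standing where they are. Then grip the black upright tab of the slide and move it to the left along its rail until you feel its spring ball drop into the one notch. Finish holding it there: the program ends with the fingers still gripping the tab and the ball in the notch.

Things in the scene. Friction and masses are not known exactly. Their poses are not given: they have to be found in the camera images.
- reader: Fixed low grey instrument; origin at the centre of its underside. Foot 130 (x) x 230 (y) x 12 high; on it a tray 96 x 196, rim 28 high; metal end blocks at y = +-94.5, 44 high. The slide runs along the reader's y axis (+y to the robot's left, turned with the reader by up to 0.3 rad). Position and yaw differ each time.
- cover: Loose white hood, 110 (x) x 210 (y) x 76 high without its knob, walls 4, open below, 0.17 to 0.33 kg; origin at the centre of its lower edge, z up. At the start it stands over the reader on the foot (12 above the worktop), axes along the reader's, 3 play all round; lift it 75 straight up to clear the tab inside. The worktop about x = 0.50, y = -0.25 m is always free for it.
- cover_knob (a point): Centre of the cover's round black knob head where it is gripped: head 28 diameter, 22 tall (13 to 35 above the cover's top; stem 16 below). The point is 100 above the cover's lower edge and 24 above its top. Height when the cover stands on the worktop: 100; on the reader: 112.
- slide_grip (a point): Point for gripping the slide's black upright tab: 28 (reader's x) x 12 (reader's y, the direction of travel; pinch it this way) x 40 tall. The point is on its centre line, 64 above the worktop, 22 above the slide's metal plate (76 x 60), 17 below the tab's top (81 above the worktop). Under the cover at the start.
- slide (a joint): Travel of the slide along the reader's +y axis, m: 0 at the right-hand end stop, 0.11 at the left-hand one; starts at 0 to 0.02. The tab is at reader y = joint - 0.055. The notch is at 0.05 to 0.085, different each time: a gap in the steel strip between the rods, found by feel. Sliding resists with about 2 N. The notch works alike from both sides, so an overrun can be brought back.
- ball (a joint): Drop of the spring ball under the slide, m: 0 while it rides on the steel strip, about 0.0033 seated in the strip's 12-wide notch; at 0.0012 it is about 2 off centre. Reading noisy. As it rolls in, the slide pulls itself forward over the last 6 (up to about 3 N); moving on is then resisted with about 8 to 10 N until the ball climbs out.
- vial_e: Bystander: small clear vial with black cap, 23 diameter, 48 tall; origin at the centre of its underside. Not to be disturbed.
- petri: Bystander: clear petri dish, 95 diameter, 15 tall; origin at the centre of its underside. Not to be disturbed.
- jar_amber: Bystander: amber jar with cap, 55 diameter, 123 tall; origin at the centre of its underside. Not to be disturbed.
- jar_clear: Bystander: clear jar with cap, 55 diameter, 123 tall; origin at the centre of its underside. Not to be disturbed.
- tape_clear: Bystander: roll of tape lying flat, 64 diameter, 18 tall; origin at the centre of its underside. Not to be disturbed.
- measuring_cylinder: Bystander: measuring cylinder, foot 46, 138 tall; origin at the centre of its underside. Not to be disturbed.

How it is judged:
By the outcome, as a careful person would: the job done as asked, in the order asked, and still so for the second after the job is handed in, while the arm keeps its last pose, push and grip.
It also fails if it takes over 58 s, if anything falls off the work surface, if the arm or the gripper's body presses on something with over 40 N, if the wrist force passes 120 N, or if a joint passes its speed limit or range.

## Working session

There is one attempt and no reset: what is moved stays moved. The work goes in short steps, Python scripts to look and compute and a tool call to move; the robot and the scene stay as the last step left them, time stands still between calls to the robot, and variables do not carry over. Pictures are saved under pics/ and viewed, and the job is handed in when it is done.

Besides the shell and the picture viewer there is one more tool, called after "Request:" as name(argument=value, ...), one argument or row to a line, values as JSON. step_arm: Moves the arm, as the interface text tells. Its arguments: {"type":"object","properties":{"targets":{"type":"array","items":{"type":"array","items":{"type":"array","items":{"type":"number"}}}},"grip_force":{"type":"number"}},"required":["targets"]}

```bash
mkdir -p pics; ls
python3 - <<'E'
from workcell import bot, eyes
import cv2
s=bot.observe(); print({k:s[k] for k in ('clock','position','tool_rot','force','grip_width')}, bot.tcp_to_tips)
for n in ('scene','top'):
    im=eyes.grab_frame(n); cv2.imwrite(f'pics/{n}0.png',im[:,:,::-1])
    c=eyes.get_calibration(n); print(n,c)
print(eyes.get_calibration('wrist'))
E
```

```text
pics
{'clock': 0.0, 'position': array([ 0.2465723 , -0.57397986,  0.25273404]), 'tool_rot': array([-1.49814406,  1.56968979,  2.04924898]), 'force': array([ 0.29151232, -0.70450844,  0.24357422]), 'grip_width': 0.08542574059468085} 0.022
scene {'fx': 461.5729952500695, 'fy': 461.5729952500695, 'cx': 256.97383196088884, 'cy': 193.11818563051253, 'camera_from_world': array([[ 0.40151567, -0.91568735, -0.01737338, -0.23151522],
       [-0.69352535, -0.29160178, -0.65877992,  0.4240326 ],
       [ 0.59817033,  0.27655934, -0.75213508,  1.67354954],
       [ 0.        ,  0.        ,  0.        ,  1.        ]])}
top {'fx': 379.28436791662136, 'fy': 379.28436791662136, 'cx': 263.3208372221651, 'cy': 188.47937594051993, 'camera_from_world': array([[ 0.01066018, -0.99993763, -0.00333076, -0.03592807],
       [-0.99405412, -0.01023636, -0.10840486,  0.52163101],
       [ 0.10836401,  0.00446657, -0.99410125,  1.26862311],
       [ 0.        ,  0.        ,  0.        ,  1.        ]])}
{'fx': 315.9541632900699, 'fy': 315.9541632900699, 'cx': 257.77089286458477, 'cy': 192.7486565949239, 'hand_eye': array([[-6.99174295e-04, -2.86039103e-01,  9.58217691e-01,
        -1.21675439e-01],
       [ 9.99999753e-01, -2.72867768e-04,  6.48206850e-04,
         8.39748668e-04],
       [ 7.60542169e-05,  9.58217907e-01,  2.86039223e-01,
        -7.22116088e-02],
       [ 0.00000000e+00,  0.00000000e+00,  0.00000000e+00,
         1.00000000e+00]])}
```

View pics/scene0.png

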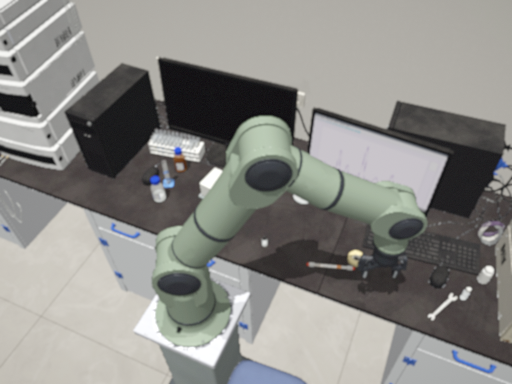

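View pics/top0.png

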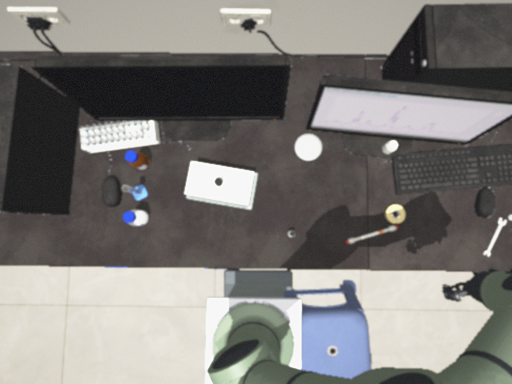

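```bash
cat > h.py <<'E'
import numpy as np, cv2
from workcell import bot, eyes
from scipy.spatial.transform import Rotation as Ro
def cam(n, s=None):
    c=eyes.get_calibration(n); K=(c['fx'],c['fy'],c['cx'],c['cy'])
    if n=='wrist':
        T=np.eye(4); T[:3,:3]=Ro.from_euler('xyz',s['tool_rot']).as_matrix(); T[:3,3]=s['position']
        return K, T@c['hand_eye']
    return K, np.linalg.inv(c['camera_from_world'])
def ray(n,uv,z,s=None):
    (fx,fy,cx,cy),T=cam(n,s); d=T[:3,:3]@np.array([(uv[0]-cx)/fx,(uv[1]-cy)/fy,1.]); o=T[:3,3]
    return o+d*(z-o[2])/d[2]
def proj(n,p,s=None):
    (fx,fy,cx,cy),T=cam(n,s); q=np.linalg.inv(T)@np.append(p,1.); return np.array([fx*q[0]/q[2]+cx,fy*q[1]/q[2]+cy])
E
python3 - <<'E'
from h import *
im=cv2.imread('pics/top0.png'); hsv=cv2.cvtColor(im,cv2.COLOR_BGR2HSV)
m=np.zeros(im.shape[:2],np.uint8)
m[150:218,175:268]=((im.min(2)>215))[150:218,175:268]
cs,_=cv2.findContours(m,cv2.RETR_EXTERNAL,cv2.CHAIN_APPROX_NONE); c=max(cs,key=cv2.contourArea)
w=np.array([ray('top',p[0],0.088)[:2] for p in c],np.float32)
print(cv2.contourArea(c),cv2.minAreaRect(w), cv2.minAreaRect(c))
k=np.zeros_like(m); k[170:195,205:235]=(im.max(2)<110)[170:195,205:235]
ys,xs=np.nonzero(k); print(len(xs),xs.mean(),ys.mean(), ray('top',(xs.mean(),ys.mean()),0.118))
for nm,uv,z in [('vial',(291,232),.04),('petri',(308,147),.015),('tape',(395,213),.018),('jarA',(131,156),.123),('jarC',(129,217),.123),('cyl',(127,189),.138)]: print(nm,ray('top',uv,z))
for x in (.5,): print(proj('top',np.array([.5,-.25,.0])))
cv2.imwrite('pics/crop0.png',cv2.resize(im[140:250,170:330],None,fx=4.5,fy=4.5,interpolation=cv2.INTER_NEAREST))
E
```

```text
2298.0 ((0.5282752513885498, 0.11012154072523117), (0.22322799265384674, 0.1230626255273819), 80.60196685791016) ((220.31100463867188, 184.02056884765625), (68.35631561279297, 37.43754959106445), 10.491477012634277)
30 218.33333333333334 181.5 [0.53311223 0.11284074 0.118     ]
vial [ 0.37519629 -0.12467474  0.04      ]
petri [ 0.67085595 -0.18498981  0.015     ]
tape [ 0.44341783 -0.48145225  0.018     ]
jarA [0.61189799 0.39388263 0.123     ]
jarC [0.41704705 0.39072635 0.123     ]
cyl [0.50398442 0.39593072 0.138     ]
[326.27806418 196.27434045]
```

View pics/crop0.png

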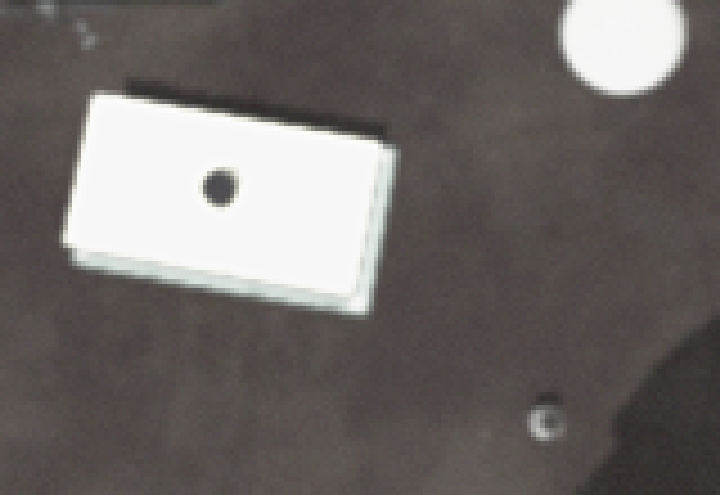

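```bash
cat >> h.py <<'E'
def rows_to(P, R, s=None):
    "shift in cm along tool axes and rotvec in tool axes, for target pose"
    s=s or bot.observe(); R0=Ro.from_euler('xyz',s['tool_rot'])
    return np.round(R0.inv().apply(np.array(P)-s['position'])*100,2), np.round((R0.inv()*R).as_rotvec(),4)
def down(yaw_jaw):
    "tool x down, tool y at given world angle"
    y=np.array([np.cos(yaw_jaw),np.sin(yaw_jaw),0]); x=np.array([0,0,-1.]); z=np.cross(x,y)
    return Ro.from_matrix(np.column_stack([x,y,z]))
E
python3 - <<'E'
from h import *
s=bot.observe(); R0=Ro.from_euler('xyz',s['tool_rot']).as_matrix(); print(R0.round(3))
C=lambda u,v:ray('top',(170+(u+.5)/4.5-.5,140+(v+.5)/4.5-.5),0.088)[:2]
tl,tr,bl,br=C(92,95),C(385,143),C(65,243),C(357,292)
print(tl,tr,bl,br,(tl+tr+bl+br)/4)
for d in (tl-tr,bl-br): print(np.arctan2(-d[0],d[1]),np.linalg.norm(d))
for d in (tl-bl,tr-br): print(np.arctan2(d[1],d[0]),np.linalg.norm(d))
print(ray('top',(170+219.5/4.5-.5,140+187.5/4.5-.5),.12))
for sg in (0,np.pi): print(rows_to([.53,.11,.28],down(np.pi/2-.15+sg)))
E
```

```text
[[-0.     0.395 -0.919]
 [ 0.001 -0.919 -0.395]
 [-1.    -0.001  0.   ]]
[0.60483038 0.21124026] [ 0.57153662 -0.00340435] [0.49599121 0.22736779] [0.46267388 0.01538498] [0.53375802 0.11264717]
-0.15388474728268062 0.21721137873421115
-0.1558946382202966 0.2145850786495985
-0.14710719194954688 0.11002755140806042
-0.1709126516544602 0.11047233197363582
[0.53392715 0.11279429 0.12      ]
(array([ -2.68, -51.66, -53.04]), array([-2.5858e+00, -1.2000e-03,  5.0000e-04]))
(array([ -2.68, -51.66, -53.04]), array([5.558e-01, 4.000e-04, 9.000e-04]))
```

Request:
step_arm(
  targets=[
    [[-0.3,-3,-3,0,0,0,1],[-1,-6,-6,0.05,0,0,1],[-2,-9,-9,0.1,0,0,1],[-2.7,-12,-12,0.15,0,0,1],[-2.7,-15,-15,0.2,0,0,1],[-2.7,-18,-18,0.25,0,0,1],[-2.7,-21,-21,0.3,0,0,1],[-2.7,-24,-24,0.35,0,0,1],[-2.7,-27,-27,0.4,0,0,1],[-2.7,-30,-30,0.45,0,0,1]],
  ],
)

```text
clock: 1.1
position: [0.404, -0.1783, 0.2801]
tool_rot: [-1.013, 1.57, 2.082]
force: [0.6, -0.3, -0.1]
grip_width: 0.0855
```

Run:
```python
from h import *
s=bot.observe(); print(s['qpos'].round(2), s['qd'].round(2))
print(rows_to([.534,.1127,.25],down(-np.pi/2-.155)))
```

```text
[ 0.41  0.2  -0.15  2.02  0.04  0.93 -1.37] [-0.76 -0.05 -0.24  0.06  0.05 -0.01 -1.51]
(array([  3.03, -29.67, -11.64]), array([0.1087, 0.0005, 0.0008]))
```

Request:
step_arm(
  targets=[
    [[0,-4,-1.5,0.02,0,0,1],[0.5,-8,-3,0.04,0,0,1],[1,-12,-4.7,0.06,0,0,1],[1.5,-16,-6.3,0.08,0,0,1],[2,-20,-8,0.11,0,0,1],[2.5,-24,-9.5,0.11,0,0,1],[3,-27.5,-10.8,0.11,0,0,1],[3,-29.7,-11.6,0.11,0,0,1],[3,-29.7,-11.6,0.11,0,0,1],[3,-29.7,-11.6,0.11,0,0,1]],
  ],
)

```text
clock: 2.1
position: [0.5334, 0.113, 0.2498]
tool_rot: [-0.169, 1.569, 2.817]
force: [-0.3, -0.7, -0.0]
grip_width: 0.0854
```

Run:
```python
from h import *
s=bot.observe(); print(s['qpos'].round(2), abs(s['qd']).max().round(3), s['position'],s['tool_rot'],s['force'])
im=eyes.grab_frame('wrist'); cv2.imwrite('pics/w1.png',im[:,:,::-1])
print(proj('wrist',[.534,.1127,.123],s))
```

```text
[-0.11  0.41 -0.27  1.8   0.13  0.95 -2.17] 0.023 [0.53337744 0.1129726  0.24984505] [-0.16912842  1.56939247  2.81675935] [-0.25556812 -0.71146235 -0.00968715]
[256.5998468  190.21354191]
```

View pics/w1.png

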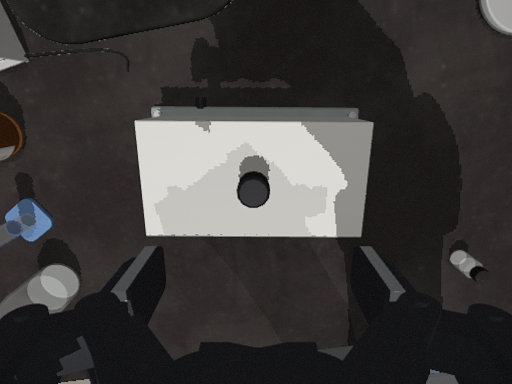

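Run:
```python
from h import *
s=bot.observe()
im=cv2.imread('pics/w1.png'); m=np.zeros(im.shape[:2],np.uint8); m[165:215,230:280]=(im.max(2)<60)[165:215,230:280]
cs,_=cv2.findContours(m,cv2.RETR_EXTERNAL,cv2.CHAIN_APPROX_NONE); c=max(cs,key=cv2.contourArea)
print(cv2.minEnclosingCircle(c),cv2.boundingRect(c),cv2.minAreaRect(c))
print('knob',ray('wrist',(253.3,189.3),.120,s))
# top front edge corners & far corners at z=.088
C=[(137,122),(372,122.5),(146,235.5),(362,236)]
W=[ray('wrist',p,z,s)[:2] for p,z in zip(C,(.088,.088,.012,.012))]
print(W)
d=W[0]-W[1]; print(np.arctan2(-d[0],d[1]),np.linalg.norm(d)); d=W[2]-W[3]; print(np.arctan2(-d[0],d[1]),np.linalg.norm(d))
W=[ray('wrist',p,.088,s)[:2] for p in C]; d=W[2]-W[3];print(np.linalg.norm(d),np.mean(W,axis=0))
d=[np.linalg.norm(W[0]-W[2])];print(d)
```

```text
((252.756103515625, 188.9512176513672), 17.994361877441406) (237, 171, 33, 36) ((253.0, 188.5), (35.0, 32.0), 90.0)
knob [0.53430491 0.11467856 0.12      ]
[array([0.60195161, 0.2075306 ]), array([0.56925259, 0.00371678]), array([0.46596526, 0.26168872]), array([ 0.423368  , -0.00241005])]
-0.1590800744408329 0.20642019390102237
-0.15991567973356782 0.2675120353591409
0.21098103405125132 [0.53209255 0.1144979 ]
[np.float64(0.10842870483987276)]
```

Run:
```python
from h import *
print(rows_to([.534,.1146,.117],down(-np.pi/2-.159)))
```

```text
(array([13.3 , -0.24, -0.04]), array([0.0022, 0.0011, 0.0001]))
```

Request:
step_arm(
  targets=[
    [[2,-0.25,0,0,0,0,1],[4.5,-0.25,0,0,0,0,1],[7,-0.25,0,0,0,0,1],[9.5,-0.25,0,0,0,0,1],[11.5,-0.25,0,0,0,0,1],[12.7,-0.25,0,0,0,0,1],[13.3,-0.25,0,0,0,0,1],[13.3,-0.25,0,0,0,0,1],[13.3,-0.25,0,0,0,0,1]],
  ],
)

```text
clock: 3.05
position: [0.534, 0.1147, 0.1178]
tool_rot: [-1.154, 1.57, 1.831]
force: [-0.3, -1.1, 0.4]
grip_width: 0.0855
```

Request:
step_arm(
  targets=[
    [[0,0,0,0,0,0,0.6],[0,0,0,0,0,0,0.4],[0,0,0,0,0,0,0.2],[0,0,0,0,0,0,0.1],[0,0,0,0,0,0,0],[0,0,0,0,0,0,0],[0,0,0,0,0,0,0],[0,0,0,0,0,0,0]],
  ],
  grip_force=50,
)

```text
clock: 3.85
position: [0.5341, 0.1148, 0.1183]
tool_rot: [-2.019, 1.57, 0.965]
force: [-1.7, -0.6, 8.2]
grip_width: 0.0265
```

Run:
```python
from h import *
s=bot.observe(); print(s['clock'],s['position'],s['force'],s['grip_width'])
im=eyes.grab_frame('wrist'); cv2.imwrite('pics/w2.png',im[:,:,::-1])
print(rows_to([.534,.1146,.117+.09],down(-np.pi/2-.159)))
```

```text
3.85 [0.53412684 0.11482207 0.11826431] [-1.69640561 -0.57102132  8.18129644] 0.02651230591835751
(array([-8.87,  0.02,  0.01]), array([ 0.0019, -0.0004,  0.0007]))
```

View pics/w2.png

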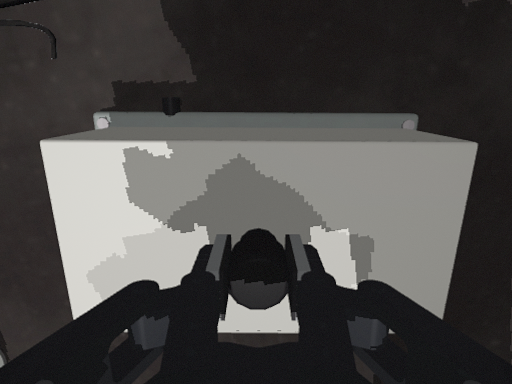

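Gripped (26.5 mm opening); lifting a little, then fully.

Request:
step_arm(
  targets=[
    [[-0.5,0,0,0,0,0,0],[-1,0,0,0,0,0,0],[-1.5,0,0,0,0,0,0],[-2,0,0,0,0,0,0],[-2,0,0,0,0,0,0]],
  ],
  grip_force=60,
)

```text
clock: 4.4
position: [0.5345, 0.1149, 0.139]
tool_rot: [-2.456, 1.569, 0.529]
force: [-0.6, -0.8, -3.0]
grip_width: 0.0258
```

Request:
step_arm(
  targets=[
    [[-1,0,0,0,0,0,0],[-2,0,0,0,0,0,0],[-3,0,0,0,0,0,0],[-4,0,0,0,0,0,0],[-5,0,0,0,0,0,0],[-6,0,0,0,0,0,0],[-7,0,0,0,0,0,0],[-7.8,0,0,0,0,0,0],[-8,0,0,0,0,0,0],[-8,0,0,0,0,0,0]],
  ],
)

```text
clock: 5.4
position: [0.5344, 0.1148, 0.2193]
tool_rot: [-2.53, 1.569, 0.454]
force: [-0.4, -0.1, -4.1]
grip_width: 0.0258
```

Run:
```python
from h import *
s=bot.observe(); print(s['clock'],s['position'],s['force'],s['grip_width'],s['qpos'].round(2))
for n in ('wrist','top'):
    im=eyes.grab_frame(n); cv2.imwrite(f'pics/{n}3.png',im[:,:,::-1])
print(rows_to([.50,-.25,.22],down(-np.pi/2-.159)))
im=cv2.imread('pics/top3.png'); cv2.imwrite('pics/top3c.png',cv2.resize(im[100:280,100:420],None,fx=2.5,fy=2.5))
```

```text
5.4 [0.53437854 0.11478553 0.21925627] [-0.4050453  -0.13208667 -4.0849607 ] 0.02579152009301775 [-0.12  0.45 -0.26  1.84  0.15  0.88 -2.18]
(array([-0.16, 36.56, -2.33]), array([ 0.0019, -0.0008,  0.0008]))
```

View pics/wrist3.png

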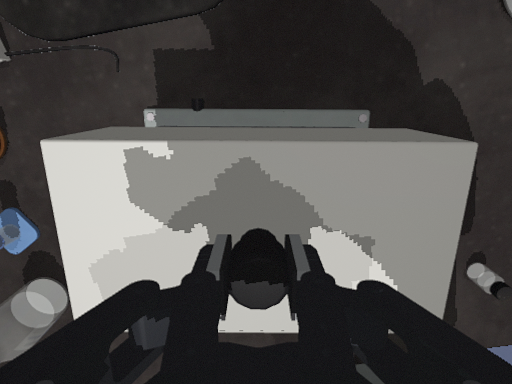

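View pics/top3c.png

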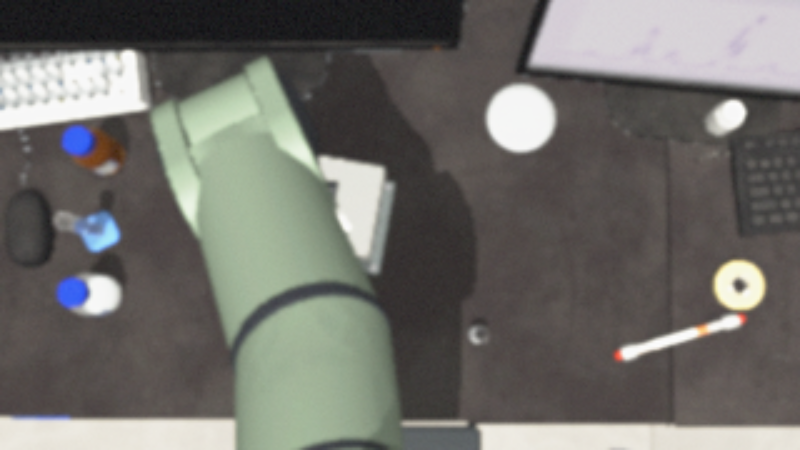

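The cover hangs level with its bottom at about 0.113 m, clear of everything. Carrying it to the right.

Request:
step_arm(
  targets=[
    [[0,1,-0.1,0,0,0,0],[0,3,-0.2,0,0,0,0],[0,5.5,-0.4,0,0,0,0],[0,8,-0.5,0,0,0,0],[0,10.5,-0.7,0,0,0,0],[0,13,-0.8,0,0,0,0],[0,15.5,-1,0,0,0,0],[0,18,-1.1,0,0,0,0],[0,20.5,-1.3,0,0,0,0],[0,23,-1.5,0,0,0,0]],
  ],
)

```text
clock: 6.5
position: [0.5123, -0.1165, 0.2182]
tool_rot: [-1.78, 1.57, 1.204]
force: [1.0, -1.1, -4.0]
grip_width: 0.0258
```

Run:
```python
from h import *
s=bot.observe(); print(s['clock'],s['position'],s['force'],s['grip_width'],s['qpos'].round(2))
print(rows_to([.50,-.25,.22],down(-np.pi/2-.159)))
```

```text
6.5 [ 0.51230231 -0.11653671  0.21818657] [ 1.0277404  -1.08465118 -4.03401669] 0.02584986448941468 [ 0.28  0.41 -0.22  1.89  0.12  0.85 -1.73]
(array([-0.19, 13.37, -0.88]), array([ 0.0014, -0.0001,  0.0006]))
```

Request:
step_arm(
  targets=[
    [[0,2.5,-0.2,0,0,0,0],[0,5,-0.3,0,0,0,0],[0,7.5,-0.5,0,0,0,0],[0,10,-0.6,0,0,0,0],[0,12,-0.8,0,0,0,0],[0,13.1,-0.9,0,0,0,0],[0,13.4,-0.9,0,0,0,0],[0,13.4,-0.9,0,0,0,0]],
  ],
)

```text
clock: 7.3
position: [0.5, -0.2501, 0.2179]
tool_rot: [-1.329, 1.57, 1.655]
force: [0.4, 0.7, -3.7]
grip_width: 0.0262
```

Request:
step_arm(
  targets=[
    [[1,0,0,0,0,0,0],[2.5,0,0,0,0,0,0],[4,0,0,0,0,0,0],[5.5,0,0,0,0,0,0],[7,0,0,0,0,0,0],[8.3,0,0,0,0,0,0],[9.4,0,0,0,0,0,0],[10,0,0,0,0,0,0],[10.3,0,0,0,0,0,0],[10.3,0,0,0,0,0,0]],
  ],
)

```text
clock: 8.3
position: [0.5, -0.2499, 0.1148]
tool_rot: [-1.195, 1.57, 1.789]
force: [-0.4, -0.7, -2.8]
grip_width: 0.0259
```

Run:
```python
from h import *
s=bot.observe(); print(s['clock'],s['position'],s['force'],s['grip_width'],s['qpos'].round(2))
im=eyes.grab_frame('wrist'); cv2.imwrite('pics/w4.png',im[:,:,::-1])
print(rows_to([.50,-.25,.1063],down(-np.pi/2-.159)))
```

```text
8.3 [ 0.49999861 -0.24989568  0.11478143] [-0.3534269  -0.72432387 -2.7624672 ] 0.025853081848819227 [ 0.47  0.61 -0.16  1.88  0.15  0.67 -1.5 ]
(array([0.88, 0.  , 0.01]), array([ 0.0013, -0.0001,  0.0008]))
```

View pics/w4.png

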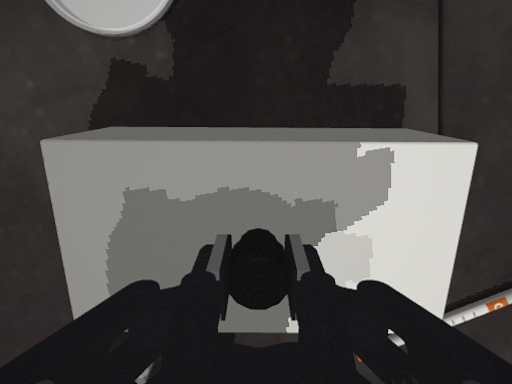

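Run:
```python
from h import *
for uv in ((347,242),(397,227)): print(ray('top',uv,.008))
R=np.array([[np.cos(-.159),-np.sin(-.159)],[np.sin(-.159),np.cos(-.159)]])
for l in ((-.055,-.105),(-.055,.105)): print(np.array([.5,-.25])+R@np.array(l))
```

```text
[ 0.34312391 -0.31834029  0.008     ]
[ 0.39596773 -0.49043988  0.008     ]
[ 0.42906902 -0.34496734]
[ 0.46231851 -0.13761626]
```

The pen-like item passes 7 cm from the nearest cover corner; free. Lowering to contact.

Request:
step_arm(
  targets=[
    [[0.3,0,0,0,0,0,0],[0.6,0,0,0,0,0,0],[0.75,0,0,0,0,0,0],[0.85,0,0,0,0,0,0],[0.95,0,0,0,0,0,0],[0.95,0,0,0,0,0,0]],
  ],
)

```text
clock: 8.95
position: [0.5001, -0.25, 0.1063]
tool_rot: [-1.859, 1.57, 1.124]
force: [-5.1, 2.0, 12.0]
grip_width: 0.026
```

Request:
step_arm(
  targets=[
    [[-0.1,0,0,0,0,0,0],[-0.1,0,0,0,0,0,0.1],[-0.1,0,0,0,0,0,0.3],[-0.1,0,0,0,0,0,0.45],[-0.1,0,0,0,0,0,0.6],[-0.1,0,0,0,0,0,0.8],[-0.1,0,0,0,0,0,0.8],[-0.1,0,0,0,0,0,0.8]],
  ],
)

```text
clock: 9.75
position: [0.5002, -0.25, 0.1074]
tool_rot: [-2.045, 1.57, 0.938]
force: [0.0, -0.7, -0.1]
grip_width: 0.0684
```

Run:
```python
from h import *
s=bot.observe(); print(s['clock'],s['position'],s['force'],s['grip_width'])
im=eyes.grab_frame('wrist'); cv2.imwrite('pics/w5.png',im[:,:,::-1])
```

```text
9.75 [ 0.50015339 -0.25003027  0.10735042] [ 0.00413585 -0.74264513 -0.09180202] 0.06835253639613227
```

View pics/w5.png

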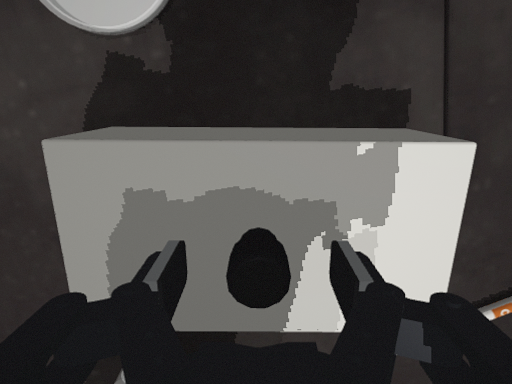

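Request:
step_arm(
  targets=[
    [[-1.5,0,0,0,0,0,0.8],[-4,0,0,0,0,0,0.8],[-7,0,0,0,0,0,0.8],[-10,0,0,0,0,0,0.8],[-13,0,0,0,0,0,0.8],[-14.5,-3,0.2,0,0,0,0.8],[-14.5,-7,0.5,0,0,0,0.8],[-14.5,-11,0.7,0,0,0,0.8],[-14.5,-15,1,0,0,0,0.8],[-14.5,-19,1.2,0,0,0,0.8]],
  ],
)

```text
clock: 10.8
position: [0.5179, -0.059, 0.2527]
tool_rot: [-2.435, 1.57, 0.549]
force: [1.4, 0.4, 0.3]
grip_width: 0.0682
```

Run:
```python
from h import *
s=bot.observe(); print(s['clock'],s['position'])
print(rows_to([.527,.072,.25],down(-np.pi/2-.159)))
```

```text
10.8 [ 0.5179456  -0.05904383  0.25265537]
(array([  0.27, -13.08,   1.17]), array([ 0.001 , -0.0006,  0.0005]))
```

Request:
step_arm(
  targets=[
    [[0,-4,0.3,0,0,0,0.8],[0,-8,0.7,0,0,0,0.8],[0,-11,1,0,0,0,0.8],[0,-12.7,1.2,0,0,0,0.8],[0,-13.1,1.2,0,0,0,0.8],[0,-13.1,1.2,0,0,0,0.8],[0,-13.1,1.2,0,0,0,0.8]],
  ],
)

```text
clock: 11.5
position: [0.5267, 0.071, 0.2527]
tool_rot: [-3.07, 1.57, -0.088]
force: [-0.5, -0.3, -0.1]
grip_width: 0.0684
```

Run:
```python
from h import *
s=bot.observe(); print(s['clock'],s['position'],s['tool_rot'],s['qpos'].round(2))
for n in ('wrist','top'):
    im=eyes.grab_frame(n); cv2.imwrite(f'pics/{n}6.png',im[:,:,::-1])
import json; json.dump({k:list(map(float,s[k])) for k in('position','tool_rot')},open('s6.json','w'))
im=cv2.imread('pics/top6.png'); cv2.imwrite('pics/top6c.png',cv2.resize(im[100:280,100:420],None,fx=2.5,fy=2.5))
```

```text
11.5 [0.52670947 0.07104801 0.25266104] [-3.07037194  1.5702241  -0.08793894] [-0.02  0.39 -0.29  1.84  0.13  0.94 -2.1 ]
```

View pics/wrist6.png

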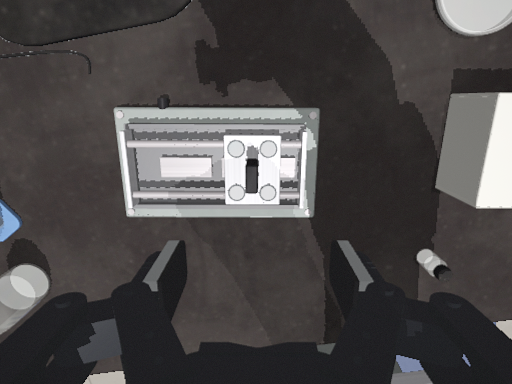

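View pics/top6c.png

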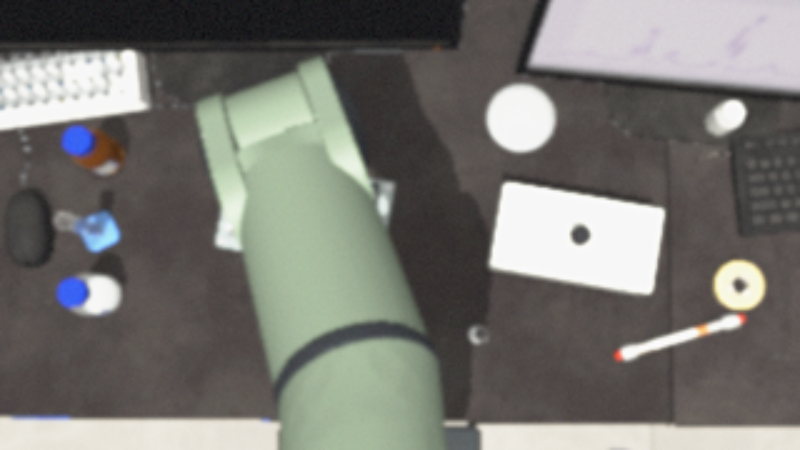

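Run:
```python
import cv2
im=cv2.imread('pics/wrist6.png'); cv2.imwrite('pics/w6c.png',cv2.resize(im[95:225,105:330],None,fx=3.5,fy=3.5,interpolation=cv2.INTER_NEAREST))
```

```text
(no output)
```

View pics/w6c.png

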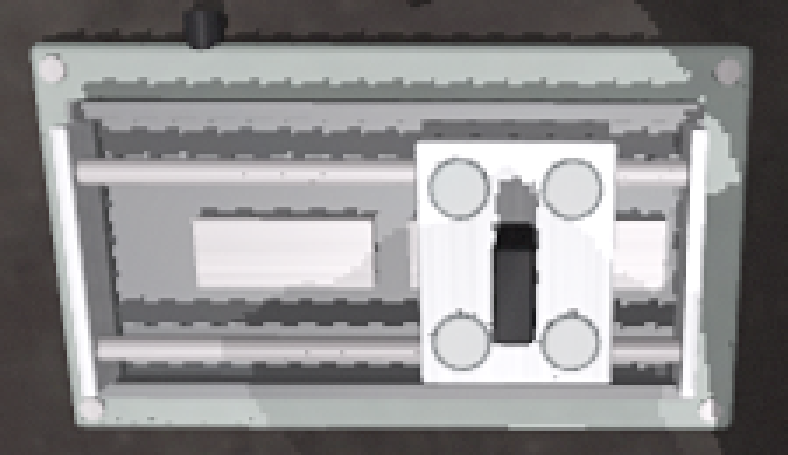

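```bash
cat > m.py <<'E'
from h import *
import json
s={k:np.array(v) for k,v in json.load(open('s6.json')).items()}
P=lambda u,v:((u+.5)/3.5-.5+105,(v+.5)/3.5-.5+95)
A,B,C,D=[ray('wrist',P(*p),.012,s)[:2] for p in((50,69),(727,70),(92,408),(710,409))]
for d in(A-B,C-D): print('yaw',np.arctan2(-d[0],d[1]),np.linalg.norm(d))
o=(A+B+C+D)/4; print('ctr',o)
yaw=-.159; ex=np.array([np.cos(yaw),np.sin(yaw)]); ey=np.array([-np.sin(yaw),np.cos(yaw)])
t=ray('wrist',P(515,295.5),.081,s)[:2]; print('tab',t,'reader xy',(t-o)@ex,(t-o)@ey)
for z in(.02,.03,.035):
    g=[ray('wrist',P(u,253),z,s)[:2] for u in(375,393.5,412)]; print(z,[((q-o)@ey).round(4) for q in g],'rel tab',((g[1]-t)@ey).round(4))
pl=[ray('wrist',P(u,v),.042,s)[:2] for u,v in((416,142),(613,142),(424,382),(610,384))]; q=np.mean(pl,0); print('plate',q,(q-o)@ex,(q-o)@ey,np.linalg.norm(pl[0]-pl[1]))
d=pl[0]-pl[1]; print(np.arctan2(-d[0],d[1]))
E
python3 m.py
```

```text
yaw -0.16072007921123507 0.2155021934873934
yaw -0.1613432346239907 0.2149699171178546
ctr [0.53254444 0.116316  ]
tab [0.52650597 0.07565831] reader xy 0.00047507363627404507 -0.04110091114834358
0.02 [np.float64(0.0056), np.float64(-0.0004), np.float64(-0.0064)] rel tab 0.0407
0.03 [np.float64(0.0042), np.float64(-0.0017), np.float64(-0.0076)] rel tab 0.0394
0.035 [np.float64(0.0034), np.float64(-0.0024), np.float64(-0.0081)] rel tab 0.0387
plate [0.5260311  0.07615974] -7.320511035889412e-05 -0.04068100319228346 0.05859804693409491
-0.15935229270708864
```

Run:
```python
from h import *
print(rows_to([.5262,.0758,.072],down(-np.pi/2-.16)))
```

```text
(array([18.07, -0.46,  0.14]), array([ 0.0004, -0.0006,  0.0002]))
```

Request:
step_arm(
  targets=[
    [[2,-0.45,0.15,0,0,0,0.5],[4.5,-0.45,0.15,0,0,0,0.5],[7,-0.45,0.15,0,0,0,0.5],[9,-0.45,0.15,0,0,0,0.5],[10.5,-0.45,0.15,0,0,0,0.5],[11.5,-0.45,0.15,0,0,0,0.5],[12,-0.45,0.15,0,0,0,0.5],[12,-0.45,0.15,0,0,0,0.5]],
  ],
)

```text
clock: 12.4
position: [0.526, 0.0754, 0.1325]
tool_rot: [3.117, 1.57, -0.185]
force: [-0.6, 0.2, 0.7]
grip_width: 0.0428
```

Run:
```python
from h import *
s=bot.observe(); print(s['clock'],s['position'],s['grip_width'],s['force'])
im=eyes.grab_frame('wrist'); cv2.imwrite('pics/w7.png',im[:,:,::-1])
print(rows_to([.5262,.0758,.072],down(-np.pi/2-.16)))
```

```text
12.4 [0.52603725 0.07540748 0.13254122] 0.04279315190667437 [-0.58522561  0.21840913  0.70814621]
(array([ 6.1 , -0.02,  0.01]), array([ 0.0001, -0.0009,  0.0002]))
```

View pics/w7.png

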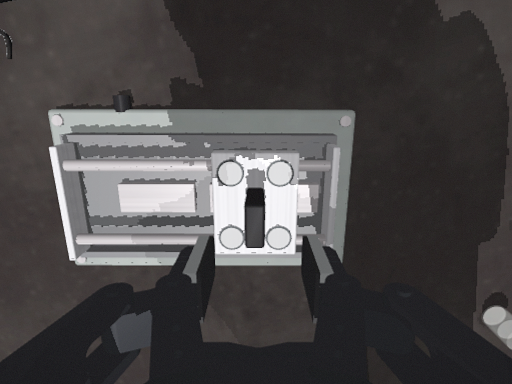

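Run:
```python
from h import *
s=bot.observe()
print(proj('wrist',[.5262,.0758,.081],s), ray('wrist',(255.2,229),.081,s))
```

```text
[255.53682872 226.87880888] [0.52489205 0.07621638 0.081     ]
```

Request:
step_arm(
  targets=[
    [[1.5,0,0,0,0,0,0.5],[3,0,0,0,0,0,0.5],[4.2,0,0,0,0,0,0.5],[5.2,0,0,0,0,0,0.5],[5.8,0,0,0,0,0,0.5],[6.1,0,0,0,0,0,0.5],[6.1,0,0,0,0,0,0.5],[6.1,0,0,0,0,0,0.5]],
  ],
)

```text
clock: 13.25
position: [0.5265, 0.0756, 0.0724]
tool_rot: [-2.883, 1.569, 0.099]
force: [-0.1, 0.0, 0.5]
grip_width: 0.0424
```

Descended without contact; closing on the tab.

Request:
step_arm(
  targets=[
    [[0,0,0,0,0,0,0.35],[0,0,0,0,0,0,0.25],[0,0,0,0,0,0,0.15],[0,0,0,0,0,0,0.05],[0,0,0,0,0,0,0],[0,0,0,0,0,0,0],[0,0,0,0,0,0,0],[0,0,0,0,0,0,0]],
  ],
  grip_force=40,
)

```text
clock: 14.05
position: [0.5267, 0.0756, 0.0727]
tool_rot: [-2.849, 1.569, 0.132]
force: [-1.5, 0.2, 4.9]
grip_width: 0.0112
```

```bash
cat > f.py <<'E'
from h import *
s=bot.observe(); R0=Ro.from_euler('xyz',s['tool_rot']).as_matrix()
o=np.array([.5325,.1163]); ex=np.array([np.cos(-.16),np.sin(-.16)]); ey=np.array([-np.sin(-.16),np.cos(-.16)])
p=s['position']; print('t',s['clock'],'p',p.round(4),'w',round(s['grip_width'],4),'joint~',round((p[:2]-o)@ey+.055,4),'rx',round((p[:2]-o)@ex,4))
F=s['force']; print('F along slide',round(F[:2]@ey,2),'across',round(F[:2]@ex,2),'z',round(F[2],2),'M',s['moment'].round(2))
print('ey in tool',(R0.T@np.append(ey,0)).round(4))
E
python3 f.py
```

```text
t 14.05 p [0.5267 0.0756 0.0727] w 0.0112 joint~ 0.0139 rx 0.0007
F along slide -0.03 across -1.56 z 4.94 M [ 0.    0.2  -0.13]
ey in tool [ 5.e-04 -1.e+00  0.e+00]
```

Request:
step_arm(
  targets=[
    [[0,-0.2,0,0,0,0,0],[0,-0.5,0,0,0,0,0],[0,-0.8,0,0,0,0,0],[0,-1.1,0,0,0,0,0],[0,-1.4,0,0,0,0,0],[0,-1.7,0,0,0,0,0],[0,-2,0,0,0,0,0],[0,-2.3,0,0,0,0,0],[0,-2.6,0,0,0,0,0],[0,-2.8,0,0,0,0,0]],
  ],
)

```text
clock: 15.05
position: [0.5312, 0.1036, 0.0727]
tool_rot: [-2.812, 1.569, 0.17]
force: [-0.2, -4.3, 2.4]
grip_width: 0.0117
```

```bash
python3 f.py
```

```text
t 15.05 p [0.5312 0.1036 0.0727] w 0.0117 joint~ 0.0423 rx 0.0008
F along slide -4.23 across 0.52 z 2.36 M [-0.83 -0.   -0.14]
ey in tool [ 7.e-04 -1.e+00 -1.e-04]
```

Sliding at joint ≈ 0.042 with about 2–4 N of drag. Now small steps, feeling for the ball.

Request:
step_arm(
  targets=[
    [[0,-0.1,0,0,0,0,0],[0,-0.2,0,0,0,0,0],[0,-0.2,0,0,0,0,0]],
  ],
)

```text
clock: 15.35
position: [0.5316, 0.1059, 0.0727]
tool_rot: [-2.688, 1.569, 0.294]
force: [0.5, -1.5, 0.9]
grip_width: 0.0114
```

```bash
python3 f.py
```

```text
t 15.35 p [0.5316 0.1059 0.0727] w 0.0114 joint~ 0.0446 rx 0.0008
F along slide -1.4 across 0.76 z 0.87 M [-0.33 -0.11 -0.07]
ey in tool [ 1.e-03 -1.e+00 -4.e-04]
```

Request:
step_arm(
  targets=[
    [[0,-0.1,0,0,0,0,0],[0,-0.2,0,0,0,0,0],[0,-0.2,0,0,0,0,0]],
  ],
)

```text
clock: 15.65
position: [0.532, 0.1081, 0.0727]
tool_rot: [-2.604, 1.568, 0.378]
force: [0.9, -0.5, 1.1]
grip_width: 0.0115
```

```bash
python3 f.py
```

```text
t 15.65 p [0.532  0.1081 0.0727] w 0.0115 joint~ 0.0469 rx 0.0008
F along slide -0.36 across 1.0 z 1.08 M [-0.5  -0.09 -0.14]
ey in tool [ 1.3e-03 -1.0e+00 -5.0e-04]
```

Request:
step_arm(
  targets=[
    [[0,-0.1,0,0,0,0,0],[0,-0.2,0,0,0,0,0],[0,-0.2,0,0,0,0,0]],
  ],
)

```text
clock: 15.95
position: [0.5324, 0.1104, 0.0727]
tool_rot: [-2.541, 1.568, 0.441]
force: [0.7, -1.6, 0.9]
grip_width: 0.0117
```

```bash
python3 f.py
```

```text
t 15.95 p [0.5324 0.1104 0.0727] w 0.0117 joint~ 0.0491 rx 0.0008
F along slide -1.47 across 0.94 z 0.92 M [-0.42 -0.14 -0.16]
ey in tool [ 1.5e-03 -1.0e+00 -7.0e-04]
```

Request:
step_arm(
  targets=[
    [[0,-0.1,0,0,0,0,0],[0,-0.1,0,0,0,0,0]],
  ],
)

```text
clock: 16.15
position: [0.5326, 0.1118, 0.0727]
tool_rot: [-2.431, 1.568, 0.551]
force: [0.8, -0.3, 0.2]
grip_width: 0.0116
```

```bash
python3 f.py
```

```text
t 16.15 p [0.5326 0.1118 0.0727] w 0.0116 joint~ 0.0505 rx 0.0008
F along slide -0.17 across 0.89 z 0.19 M [-0.21 -0.21 -0.11]
ey in tool [ 2.e-03 -1.e+00 -9.e-04]
```

Request:
step_arm(
  targets=[
    [[0,-0.1,0,0,0,0,0],[0,-0.1,0,0,0,0,0]],
  ],
)

```text
clock: 16.35
position: [0.5328, 0.1132, 0.0727]
tool_rot: [-2.357, 1.567, 0.625]
force: [1.7, 0.1, -0.4]
grip_width: 0.0112
```

```bash
python3 f.py
```

```text
t 16.35 p [0.5328 0.1132 0.0727] w 0.0112 joint~ 0.052 rx 0.0008
F along slide 0.37 across 1.65 z -0.41 M [-0.06 -0.21 -0.12]
ey in tool [ 0.0025 -1.     -0.0012]
```

Request:
step_arm(
  targets=[
    [[0,-0.1,0,0,0,0,0],[0,-0.1,0,0,0,0,0]],
  ],
)

```text
clock: 16.55
position: [0.533, 0.1146, 0.0727]
tool_rot: [-2.287, 1.567, 0.696]
force: [1.9, 1.4, -0.3]
grip_width: 0.0115
```

```bash
python3 f.py
```

```text
t 16.55 p [0.533  0.1146 0.0727] w 0.0115 joint~ 0.0534 rx 0.0008
F along slide 1.65 across 1.69 z -0.33 M [ 0.08 -0.22 -0.19]
ey in tool [ 0.003  -1.     -0.0015]
```

Request:
step_arm(
  targets=[
    [[0,-0.1,0,0,0,0,0],[0,-0.1,0,0,0,0,0]],
  ],
)

```text
clock: 16.75
position: [0.5333, 0.1161, 0.0727]
tool_rot: [-2.252, 1.566, 0.732]
force: [1.1, 1.4, -1.1]
grip_width: 0.0112
```

```bash
python3 f.py
```

```text
t 16.75 p [0.5333 0.1161 0.0727] w 0.0112 joint~ 0.0549 rx 0.0008
F along slide 1.55 across 0.84 z -1.09 M [ 0.27 -0.24 -0.21]
ey in tool [ 0.0034 -1.     -0.0018]
```

Request:
step_arm(
  targets=[
    [[0,-0.1,0,0,0,0,0],[0,-0.1,0,0,0,0,0]],
  ],
)

```text
clock: 16.95
position: [0.5334, 0.1172, 0.0727]
tool_rot: [-2.243, 1.566, 0.74]
force: [1.0, 0.0, -0.7]
grip_width: 0.0112
```

```bash
python3 f.py
```

```text
t 16.95 p [0.5334 0.1172 0.0727] w 0.0112 joint~ 0.056 rx 0.0008
F along slide 0.21 across 1.0 z -0.7 M [-0.06 -0.27 -0.17]
ey in tool [ 0.0035 -1.     -0.0019]
```

Request:
step_arm(
  targets=[
    [[0,-0.1,0,0,0,0,0],[0,-0.1,0,0,0,0,0]],
  ],
)

```text
clock: 17.15
position: [0.5335, 0.1176, 0.0727]
tool_rot: [-2.345, 1.567, 0.638]
force: [0.5, -5.3, 1.6]
grip_width: 0.0115
```

```bash
python3 f.py
```

```text
t 17.15 p [0.5335 0.1176 0.0727] w 0.0115 joint~ 0.0564 rx 0.0008
F along slide -5.15 across 1.39 z 1.59 M [-1.09 -0.07 -0.15]
ey in tool [ 0.0026 -1.     -0.0014]
```

Request:
step_arm(
  targets=[
    [[0,0.05,0,0,0,0,0],[0,0.05,0,0,0,0,0],[0,0.05,0,0,0,0,0]],
  ],
)

```text
clock: 17.45
position: [0.5335, 0.1173, 0.0727]
tool_rot: [-2.309, 1.567, 0.674]
force: [0.6, -0.7, 0.6]
grip_width: 0.0117
```

```bash
python3 f.py
```

```text
t 17.45 p [0.5335 0.1173 0.0727] w 0.0117 joint~ 0.0561 rx 0.0008
F along slide -0.62 across 0.7 z 0.55 M [-0.17 -0.15 -0.15]
ey in tool [ 0.0028 -1.     -0.0015]
```

Request:
step_arm(
  targets=[
    [[0,0.07,0,0,0,0,0],[0,0.07,0,0,0,0,0],[0,0.07,0,0,0,0,0]],
  ],
)

```text
clock: 17.75
position: [0.5334, 0.117, 0.0727]
tool_rot: [-2.247, 1.567, 0.736]
force: [1.9, 4.4, -2.2]
grip_width: 0.0115
```

```bash
python3 f.py
```

```text
t 17.75 p [0.5334 0.117  0.0727] w 0.0115 joint~ 0.0558 rx 0.0008
F along slide 4.66 across 1.21 z -2.17 M [ 0.64 -0.36 -0.2 ]
ey in tool [ 0.0034 -1.     -0.0019]
```

Held from both sides (−5 N forwards, +4.7 N backwards, within 0.6 mm). Returning to the force-free middle.

Request:
step_arm(
  targets=[
    [[0,-0.04,0,0,0,0,0],[0,-0.04,0,0,0,0,0],[0,-0.04,0,0,0,0,0],[0,-0.04,0,0,0,0,0],[0,-0.04,0,0,0,0,0]],
  ],
)

```text
clock: 18.25
position: [0.5335, 0.1172, 0.0727]
tool_rot: [-2.27, 1.567, 0.713]
force: [0.8, -0.9, -1.0]
grip_width: 0.0118
```

```bash
python3 f.py
python3 - <<'E'
from h import *
s=bot.observe()
for n in ('wrist','top'):
    im=eyes.grab_frame(n); cv2.imwrite(f'pics/{n}9.png',im[:,:,::-1])
im=cv2.imread('pics/top9.png'); cv2.imwrite('pics/top9c.png',cv2.resize(im[100:280,100:420],None,fx=2.5,fy=2.5))
E
python3 f.py
```

```text
t 18.25 p [0.5335 0.1172 0.0727] w 0.0118 joint~ 0.0561 rx 0.0008
F along slide -0.76 across 0.9 z -0.95 M [-0.25 -0.17 -0.13]
ey in tool [ 0.0032 -1.     -0.0017]
t 18.35 p [0.5335 0.1172 0.0727] w 0.0117 joint~ 0.0561 rx 0.0008
F along slide -0.9 across 1.8 z -0.33 M [-0.3  -0.1  -0.18]
ey in tool [ 0.0032 -1.     -0.0017]
```

View pics/wrist9.png

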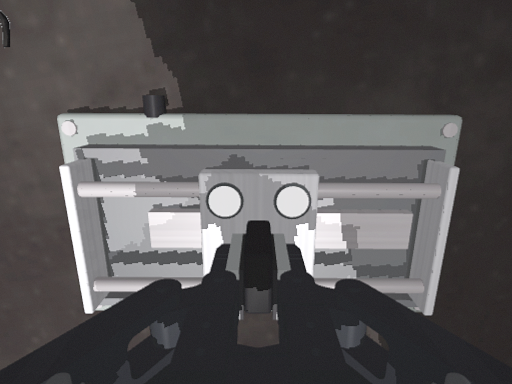

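View pics/top9c.png

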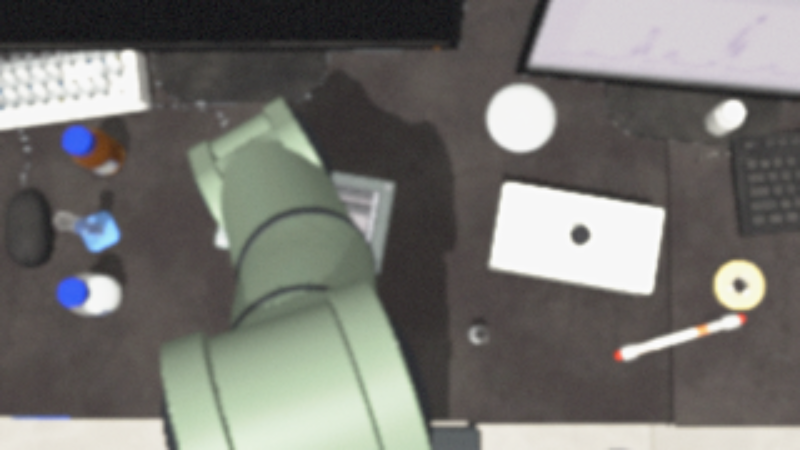

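```bash
python3 -c "
from workcell import bot
print(bot.job_done())"
```

```text
the job is handed in; nothing more can be done
None
```

I finished both parts of the task and handed the job in at about 18.4 s, with the fingers still gripping the tab.

- **Cover:** I lifted it off by the knob and set it down at about (0.50, −0.25). The last top picture shows it upright and flat on free worktop. The bystanders in that picture look unmoved.
- **Slide:** I gripped the black tab and moved it left about 42 mm. The drag first turned into a forward pull of about 1.6 N. The slide then resisted motion both ways, about 5 N forwards and 4.7 N backwards, within 0.6 mm. I brought it back to the middle of that range, at joint ≈ 0.056, where about 1 N remains along the rail.
- **Notch position check:** Before moving, I estimated from the wrist picture that the notch was 39–41 mm from the tab, because the height of the steel strip was not known. That is 1–3 mm short of where I felt it. Scaling that gap position to the final wrist picture puts it right under the tab, which agrees with the feel.
- **Not confirmed:** The ball's drop itself could not be read, so that it is seated rests on the forces and these pictures.

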